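# Pry open the pastry-cup box with the palette knife

### The job

Take the palette knife out of its stand and pry the tight, handleless lid of the metal box up with its blade, feeling with the blade tip under the front edge of the lid for the notch that lets it in; keep the fingers off the lid until the blade has cracked it open. Swing the lid up until it stands nearly upright by itself, then put the knife back in its stand, blade down, guard resting on the top. Leave the things around undisturbed.

Things in the scene. Friction and masses are not known exactly. Their poses are not given: they have to be found in the camera images.
- tin_floor (a point): Centre of the inner floor, 4 mm above the table, of a flat hollow metal box with a hinged plain lid (fixed; 130 mm deep along x, 210 wide along y, 78 high with its lid). Its frame turns with the box: -x is the way its front faces (roughly to the robot's right, -y of the world), z up. The box holds pastry cups, well below the window
- front_edge (a point): Middle of the lower front edge of the closed lid, 72 mm above the table, in the plane of the box's front face (65 mm ahead of its centre), axes as the box. The point belongs to the box and stays when the lid moves. A blade slanting forward and down, 35 to 50 degrees from vertical, passes under this edge and through the notch (see window) and can then lift the lid
- window (a point): Middle of a window in the box's 3 mm front wall, right under the lid edge: 92 mm wide, from 52 to 72 mm above the table. Just behind it a fixed 3 mm shutter closes it, but for one notch 48 mm wide, as high as the window, its middle anywhere up to 26 mm to either side: unseen from above, to be felt. Elsewhere the tip stops 3 mm behind the front face; in the notch it goes freely into the box
- tin_hinge (a point): Middle of the lid's hinge line at the back of the box, 130 mm behind front_edge and at the same height; hinge line along the box's y
- lid (a joint): Lid angle in rad: 0 shut, grows as the front edge rises, stop at 1.8. The hinge is stiff (about 4 to 6 N upward at the front edge moves it) and the lid stays at any angle where it is left. The lid is a plain plate 6 mm thick, 130 mm from hinge to front edge
- knife_grip (a point): Centre of the black handle of a palette knife with a finger guard (120 g). Handle 95 mm long, 18 mm thick (knife x), 24 mm wide (knife y). Knife z runs from blade to handle end, so it points up while the knife stands in its stand
- knife_tip (a point): Middle of the end of the blade (axes as the knife), 168 mm from knife_grip along the knife's -z. Blade straight, 110 mm long, 20 mm wide (knife y), 2.5 mm thick (knife x), square-ended
- knife_guard (a point): Centre of the underside of the knife's guard (22 by 44 mm, 8 mm thick), between handle and blade, 58 mm below knife_grip; it rests on the stand's top around the slot
- stand_hole0 (a point): Mouth of the slot in the top of a white plastic block, the knife stand (fixed; 75 by 100 mm, 125 mm high): slot 13 mm (x) by 31 mm (y), upright, right through, with a small chamfer at the mouth. The knife stands in it at the start, blade down, knife x along the slot's x
- bottle_at (a point): Centre of a bystander: green glass bottle, 66 mm across, 200 mm high, upright
- jar_at (a point): Centre of a bystander: amber jar, 72 mm across, 110 mm high
- tub_at (a point): Centre of a bystander: closed white tub, 96 mm across, 70 mm high
- bowl_at (a point): Centre of a bystander: steel bowl, 100 mm across, 45 mm high
- ramekin_at (a point): Centre of a bystander: white ceramic ramekin, 80 mm across, 45 mm high
- spoon_grip (a point): Handle of a bystander: steel spoon lying behind the box, 190 mm long

How it is judged (in metres and radians):
On the way, in this order (a step that is already met when the one before it is completed fails the run):
1. the lid is pried ajar (more than 0.12 rad) by the knife (value of joint lid above 0.12 rad and contact force between knife and lid above 0.5 N), for 0.05 s.
2. the lid is swung up beyond 1.15 rad (value of joint lid above 1.15 rad), for 0.2 s.
At the end, for the whole second after the job is handed in: the lid stands open by more than 1.15 rad (66 degrees) and the knife is back in the stand's slot, upright within 0.12 rad, blade down, its guard on the stand's top (guard within 12 mm of the slot's mouth), at rest (value of joint lid above 1.15 rad and angle between knife_guard's own z axis and vertical below 0.12 rad and distance between knife_guard and stand_hole0 below 0.012 m and linear speed of knife below 0.02 m/s); the robot touches nothing.
It fails at once if the fingers touch the lid before it is ajar by 0.12 rad (value of joint lid below 0.12 rad and contact force between the fingers and lid above 0.5 N).
It fails at once if a bystander is moved by more than 40 mm (distance of any of bottle_at, jar_at, tub_at, bowl_at, ramekin_at, spoon_grip from where it was at the start of the episode above 0.04 m).
It also fails if it takes over 69 s, if anything falls off the work surface, if the arm or the gripper's body presses on something with over 40 N, if the wrist force passes 120 N, or if a joint passes its speed limit or range.

### The arm

A 6-joint arm with a two-finger parallel gripper is mounted at the origin on the work surface. World frame = base frame: x ahead of the robot, y to its left, z up, the work surface at z = 0. Lengths are in m, angles in degrees, forces in N, time in s.
With the tool pointing down it reaches from about 0.35 to 0.875 m from the base axis. Payload 4.2 kg.
Tool frame: the origin (TCP) lies at the very end of the fingers, on their centre line; the grasp point (between the pads) lies 19 mm behind it (tcp_to_grasp is the z of the grasp point in the tool frame, in m); z points along the fingers, y is the direction in which the jaws open and shut (so a half turn about z gives the same grasp; the last joint's range is limited). The gripper opens to 87 mm and grips with 3 to 60 N. Pads are 19 mm wide; open, the fingers measure 117 mm over their backs; the gripper's body (75 mm by 190 mm) begins 51 mm behind the grasp point.
Start: joints at [-59.782, 22.042, 0.453, 0, -68.411, -14.817], TCP at [0.166, -0.603, 0.223] pointing down, gripper open.
Joint ranges: [-179.83, 179.83], [-69.29, 118.12], [-61.27, 80.66], [-181.25, 117.63], [-171.15, -9.14], [-177.46, 177.46]. Speed limits (degrees/s): [159.86, 159.86, 180, 180, 180, 180].

### API

Orientations are given as a 3x3 rotation matrix whose columns are the frame's x, y, z axes.
In Python, from station import sense, capture, camera_params, finish_job, tcp_to_grasp gives the robot as it stands.
- The arm moves only by the shell command python3 -m inch 'ROWS'. ROWS is JSON, a list of rows, each an object of numbers: "jaw": the closure in counts, from 0 (fully open) to 255 (shut); "x", "y", "z": the shift along the world's x, y, z normalised to -1 to 1, where 1 is 0.06 m; "ax", "ay", "az": the turn, a rotation vector about the world's x, y, z normalised to -1 to 1, where 1 is 10 degrees. A call has 1 to 12 rows; each row shifts and turns the pose as measured when the row begins; what a row does not reach is not made up. A row lasts 1/8 s, in which the tool goes at most 62.5 mm and 10.7 degrees, less where a joint would pass 70% of its speed; a pose out of reach is approached as far as the arm can. A call with a number of a shift or a turn outside -1 to 1 is refused whole. A call with a gripper value outside its range is refused whole. The fingers move at their own pace and stop on an object; the grip force is fixed at half the most. Time passes only in rows, so rows that do not move let the fingers close. It gives the time, the measured TCP pose, the force and the opening at its end, in the units of the state.
- sense(): the state, without advancing time (a new reading comes with each control period).
- capture(name): name is "scene" or "top" or "wrist"; returns the picture (400x640x3 uint8, red, green, blue); there is no depth.
- camera_params(name): a dict with "vfov" (degrees; the focal length in pixels is half the picture's height over the tangent of half this angle, whatever the lens; pixels are square), "cx", "cy" (the principal point, pixels), "R" (3x3) and "t" (3): a world point X has camera coordinates R X + t. Camera axes: x right, y down, z forward; pixel columns grow to the right and rows downward; lengths in m; the calibration is good to about 2 mm. A picture is of the moment at which its call begins: read the wrist's pose just before it. camera_params takes no time and is no camera call; for the wrist camera it gives the pose at the moment of the call.
- finish_job(): hands the job in, once; it reports no verdict.
The state is a dict: "time_s": time; "joints": joint angles; "joint_velocities": joint speeds; "effort": joint torques, N m; "tcp_pos": TCP position; "ee_rot": TCP orientation; "wrist_force": force on the tool from outside, world axes, zero at the start; "moment": the same for the moment, N m; "gripper_width": opening from 0.0 (shut) to 1.0 (fully open).
Only numpy, scipy, OpenCV 4.12 (cv2) and the standard library are available. Lean on these libraries where they do the work, as an engineer would, in place of code of your own. Each camera call takes 0.05 s, during which the arm holds its last target.

## Working session

There is one attempt and no reset: what is moved stays moved. The work goes in short steps, Python scripts to look and compute and a shell command to move; the robot and the scene stay as the last step left them, time stands still between calls to the robot, and variables do not carry over. Pictures are saved under pics/ and viewed, and the job is handed in when it is done.

```bash
ls; mkdir -p pics; python3 - <<'E'
from station import *
import cv2
s=sense();print({k:s[k] for k in ('time_s','tcp_pos','ee_rot','wrist_force','gripper_width')},tcp_to_grasp)
for n in ('scene','top','wrist'):
    p=camera_params(n);print(n,p)
    cv2.imwrite(f'pics/{n}0.png',capture(n)[:,:,::-1])
E
```

```text
pics
{'time_s': 0.0, 'tcp_pos': array([ 0.16584679, -0.60195762,  0.22144073]), 'ee_rot': array([[-9.64132660e-01, -2.65419944e-01, -6.82899303e-04],
       [-2.65420806e-01,  9.64130326e-01,  2.12361620e-03],
       [ 9.47538338e-05,  2.22870342e-03, -9.99997512e-01]]), 'wrist_force': array([-0.45256203,  0.35555391, -0.15559501]), 'gripper_width': 0.9999250731767209} -0.0187
scene {'vfov': 53.38082644800912, 'cx': 325.04793865619956, 'cy': 207.3766094527953, 'R': array([[ 0.79869717,  0.6014492 , -0.01848496],
       [ 0.40752807, -0.56326981, -0.7187823 ],
       [-0.44272306,  0.56655625, -0.69498943]]), 't': array([-0.46909112, -0.13415033,  1.17562067])}
top {'vfov': 55.83578762884804, 'cx': 325.8724461298354, 'cy': 202.2177860264782, 'R': array([[-0.00885619, -0.99994005, -0.00643963],
       [-0.99373731,  0.00951826, -0.11133534],
       [ 0.11138996,  0.0054133 , -0.99376203]]), 't': array([0.02125951, 0.57107929, 1.00239832])}
wrist {'vfov': 64.11333036843382, 'cx': 317.80028947423864, 'cy': 205.8177236865752, 'R': array([[-2.65955427e-01,  9.63984952e-01,  8.49939275e-04],
       [ 9.33074868e-01,  2.57205909e-01,  2.51428738e-01],
       [ 2.42154911e-01,  6.76618944e-02, -9.67875440e-01]]), 't': array([ 0.62353741, -0.02890052,  0.39000902])}
```

View pics/scene0.png

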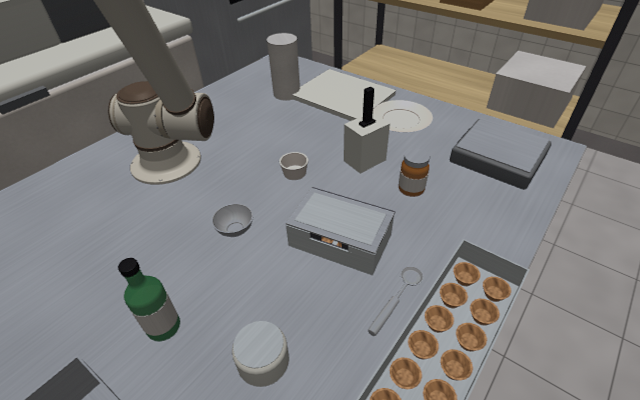

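View pics/top0.png

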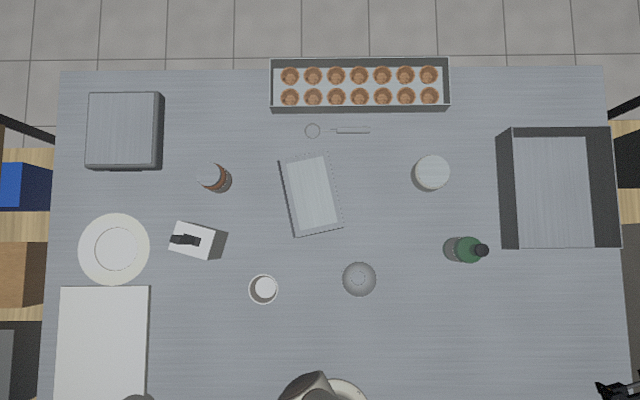

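View pics/wrist0.png

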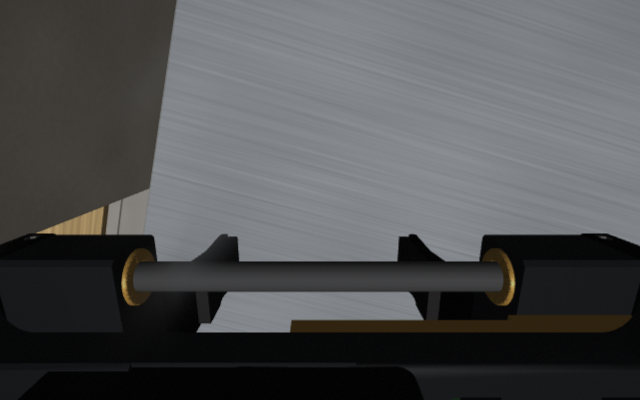

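```bash
python3 - <<'E'
import cv2
t=cv2.imread('pics/top0.png');s=cv2.imread('pics/scene0.png')
cv2.imwrite('pics/tc1.png',cv2.resize(t[140:250,260:360],None,fx=5.4,fy=5.4,interpolation=cv2.INTER_CUBIC))
cv2.imwrite('pics/tc2.png',cv2.resize(t[210:270,160:240],None,fx=9,fy=9,interpolation=cv2.INTER_CUBIC))
cv2.imwrite('pics/sc1.png',cv2.resize(s[180:275,280:400],None,fx=6,fy=6,interpolation=cv2.INTER_CUBIC))
cv2.imwrite('pics/sc2.png',cv2.resize(s[80:180,335:400],None,fx=6,fy=6,interpolation=cv2.INTER_CUBIC))
E
```

```text
(no output)
```

View pics/tc1.png

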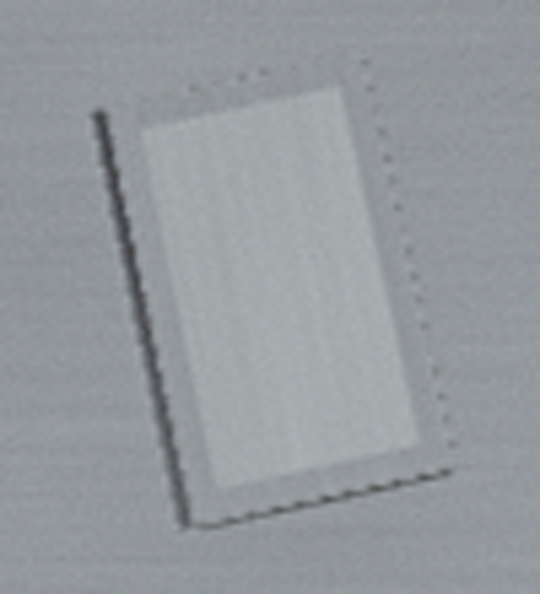

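View pics/tc2.png

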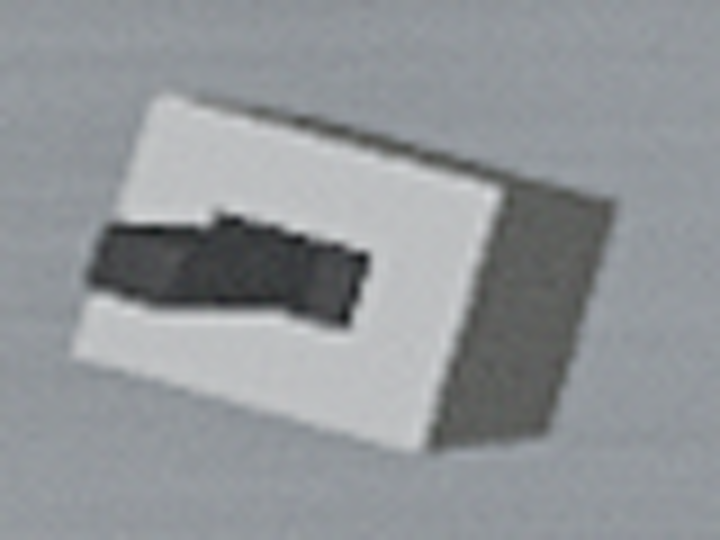

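View pics/sc1.png

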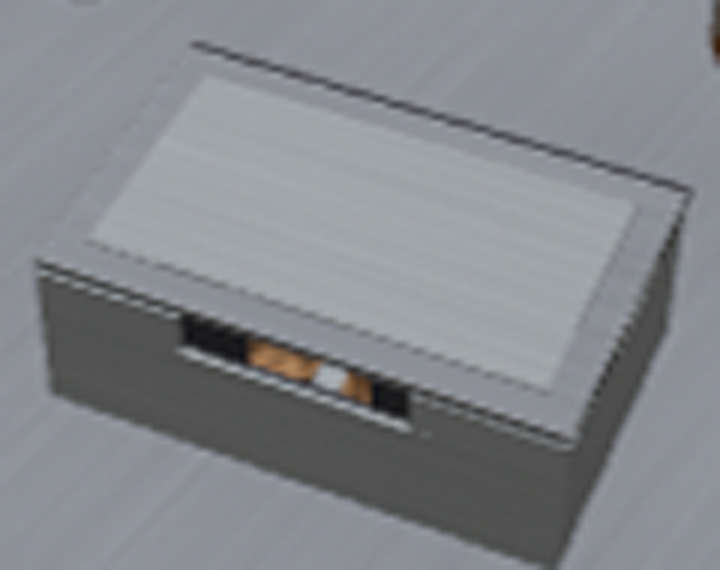

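View pics/sc2.png

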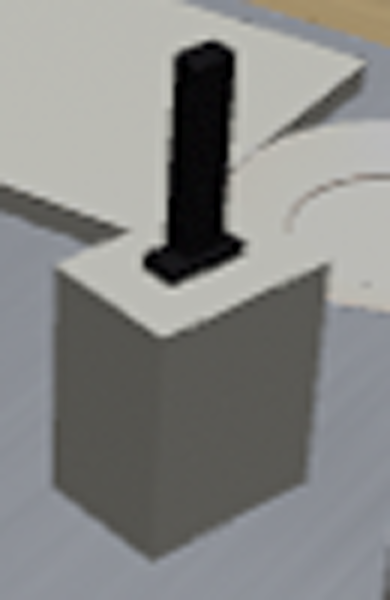

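```bash
cat > h.py <<'E'
import numpy as np, cv2
from station import *
from scipy.optimize import least_squares
def proj(p,X):
    X=np.atleast_2d(X); c=X@np.array(p['R']).T+np.array(p['t']); f=200/np.tan(np.radians(p['vfov'])/2)
    return np.c_[p['cx']+f*c[:,0]/c[:,2],p['cy']+f*c[:,1]/c[:,2]]
def ray(p,uv,z):
    f=200/np.tan(np.radians(p['vfov'])/2)
    R=np.array(p['R']);C=-R.T@np.array(p['t']); d=R.T@np.array([(uv[0]-p['cx'])/f,(uv[1]-p['cy'])/f,1])
    return C+d*(z-C[2])/d[2]
def fitpose(obs,x0):
    # obs: list of (cam, local xyz, uv)
    def res(q):
        c,s=np.cos(q[2]),np.sin(q[2]); r=[]
        for p,l,uv in obs:
            X=[q[0]+c*l[0]-s*l[1],q[1]+s*l[0]+c*l[1],l[2]]
            r+=list(proj(p,X)[0]-uv)
        return r
    return least_squares(res,x0,loss='soft_l1')
def rowsense():
    s=sense();print(round(s['time_s'],2),np.round(s['tcp_pos'],4),'F',np.round(s['wrist_force'],1),'g',round(s['gripper_width'],3),'J',np.round(s['joints'],0));print(np.round(s['ee_rot'],3));return s
E
python3 - <<'E'
from h import *
T=camera_params('top');S=camera_params('scene')
print('camT',-np.array(T['R']).T@T['t'])
t=lambda x,y,f,a,b:np.array([a+(x+.5)/f-.5,b+(y+.5)/f-.5])
# box: front=-x
t1=lambda x,y:t(x,y,5.4,260,140); s1=lambda x,y:t(x,y,6,280,180)
z=.078
# top view far-right etc: box frame yaw ~ inward az 101.5
# box +x az101.5 ; +y az 191.5 (=toward robot)
o=[(T,(.065,.105,z),t1(190,525)),(T,(-.065,.105,z),t1(455,468)),(T,(-.065,-.105,z),t1(365,60)),(T,(.065,-.105,z),t1(103,110)),
(S,(.065,.105,z),s1(193,43)),(S,(.065,-.105,z),s1(692,190)),(S,(-.065,-.105,z),s1(573,440)),(S,(-.065,.105,z),s1(38,262)),(S,(-.065,.105,0),s1(52,395)),(S,(-.065,-.105,0),s1(558,567))]
r=fitpose(o,[.5,.03,np.radians(101)]);print('box',r.x[:2],np.degrees(r.x[2]));print(np.round(np.reshape(r.fun,(-1,2)),1).tolist())
b=r.x
c,s=np.cos(b[2]),np.sin(b[2]);W=lambda l:np.array([b[0]+c*l[0]-s*l[1],b[1]+s*l[0]+c*l[1],l[2]])
print('front',W((-.065,0,.072)))
# window in scene, solve y by projecting
for yy in (.046,.026,.02,.01,0,-.01,-.02,-.026,-.03,-.046):
    print(yy,((proj(S,W((-.065,yy,.062)))[0]+.5-[280,180])*6-.5).round(),((proj(S,W((-.062,yy,.062)))[0]+.5-[280,180])*6-.5).round(),((proj(S,W((-.059,yy,.062)))[0]+.5-[280,180])*6-.5).round())
t2=lambda x,y:t(x,y,9,160,210); s2=lambda x,y:t(x,y,6,335,80)
z=.125
# stand x az -15: +x= image up;  +y = az75 = left
o=[(T,(.0375,.05,z),t2(155,92)),(T,(.0375,-.05,z),t2(500,185)),(T,(-.0375,-.05,z),t2(428,452)),(T,(-.0375,.05,z),t2(72,355)),
(S,(-.0375,-.05,z),s2(55,265)),(S,(.0375,-.05,z),s2(160,338)),(S,(.0375,.05,z),s2(330,262)),(S,(.0375,-.05,0),s2(152,560)),(S,(-.0375,-.05,0),s2(52,487)),(S,(.0375,.05,0),s2(305,482))]
r=fitpose(o,[.45,.33,np.radians(-15)]);print('stand',r.x[:2],np.degrees(r.x[2]));print(np.round(np.reshape(r.fun,(-1,2)),1).tolist())
# guard & handle prediction
q=r.x;c,s=np.cos(q[2]),np.sin(q[2]);V=lambda l:np.array([q[0]+c*l[0]-s*l[1],q[1]+s*l[0]+c*l[1],l[2]])
for l in [(0,0,.133),(.011,.022,.133),(.011,-.022,.133),(-.011,-.022,.133),(0,0,.2305),(.009,.012,.2305),(.009,-.012,.2305),(-.009,-.012,.2305)]:
    print(l,((proj(T,V(l))[0]+.5-[160,210])*9).round(),((proj(S,V(l))[0]+.5-[335,80])*6).round())
for n,uv,zz in [('bottle',(481,250),.2),('tub',(432,172),.07),('jar',(208,174),.11),('bowl',(359,279),.045),('ram',(264,288),.045)]:print(n,ray(T,uv,zz))
E
```

```text
camT [0.45603397 0.01039628 1.0598636 ]
box [0.59213031 0.05411621] 101.93068493421755
[[0.4, 0.2], [0.3, -0.0], [-0.5, -1.6], [0.2, -0.5], [-0.2, -0.1], [-0.1, 0.1], [0.0, -0.8], [-0.5, -1.3], [0.1, -0.5], [0.1, 0.9]]
front [ 0.60556764 -0.00947969  0.072     ]
0.046 [180. 332.] [184. 326.] [187. 321.]
0.026 [229. 349.] [233. 343.] [236. 337.]
0.02 [244. 354.] [248. 348.] [251. 342.]
0.01 [269. 362.] [273. 356.] [276. 351.]
0 [294. 371.] [298. 365.] [301. 359.]
-0.01 [320. 379.] [323. 374.] [326. 368.]
-0.02 [345. 388.] [349. 382.] [352. 376.]
-0.026 [361. 393.] [364. 387.] [367. 382.]
-0.03 [371. 397.] [374. 391.] [377. 385.]
-0.046 [412. 411.] [416. 405.] [419. 399.]
stand [0.47042184 0.34733167] -15.693703805866251
[[0.5, 0.2], [0.5, 0.4], [-0.4, 0.3], [0.4, 0.3], [0.0, -0.1], [0.8, -0.0], [0.4, -0.5], [0.1, 0.4], [-0.1, -0.1], [0.5, -0.1]]
(0, 0, 0.133) [281. 273.] [195. 247.]
(0.011, 0.022, 0.133) [216. 213.] [248. 240.]
(0.011, -0.022, 0.133) [370. 255.] [174. 274.]
(-0.011, -0.022, 0.133) [346. 333.] [142. 253.]
(0, 0, 0.2305) [136. 268.] [208.  45.]
(0.009, 0.012, 0.2305) [100. 219.] [244.  44.]
(0.009, -0.012, 0.2305) [194. 245.] [201.  62.]
(-0.009, -0.012, 0.2305) [171. 317.] [172.  46.]
bottle [ 0.44067519 -0.33367275  0.2       ]
tub [ 0.64510236 -0.26700398  0.07      ]
jar [0.63804895 0.31654813 0.11      ]
bowl [ 0.36468674 -0.06984886  0.045     ]
ram [0.34337991 0.1813556  0.045     ]
```

```bash
python3 -m inch '[{"z":0.8,"x":0.5,"jaw":0},{"z":0.8,"x":0.8,"y":0.4},{"x":0.8,"y":0.8,"az":0.5},{"x":0.8,"y":0.9,"az":0.5},{"x":0.8,"y":0.9,"az":0.5},{"x":0.5,"y":0.9,"az":0.5},{"x":0.5,"y":0.9,"az":0.5},{"x":0.3,"y":0.9,"az":0.5},{"y":0.9,"az":0.5},{"y":0.9,"az":0.5},{"y":0.9,"az":0.5},{"y":0.9,"az":0.5}]'; python3 -c "
from h import *
rowsense()"
```

```text
0.15 [ 0.1659 -0.6021  0.2217] F [0.8 1.  0.6] g 0.999 J [-60.  22.   0.  -0. -68. -15.]
[[-0.964 -0.265 -0.001]
 [-0.265  0.964  0.002]
 [ 0.     0.002 -1.   ]]$[0]: bad value
```

```bash
python3 -m inch '[{"jaw":0,"x":0.5,"y":0,"z":0.8,"ax":0,"ay":0,"az":0}]'; python3 -m inch '[{"jaw":0,"x":0.5,"z":0.8}]'
```

```text
time_s: 0.28
tcp_pos: [0.1939, -0.5997, 0.2653]
ee_rot: [[-0.965, -0.262, -0.005], [-0.263, 0.965, 0.012], [0.002, 0.013, -1.0]]
wrist_force: [1.1, -0.5, -0.0]
gripper_width: 1.003$[0]: bad value
```

```bash
python3 -m inch '[{"jaw":0,"x":0.8,"y":0.4,"z":0.6,"ax":0,"ay":0,"az":0.3},{"jaw":0,"x":0.8,"y":0.5,"z":0,"ax":0,"ay":0,"az":0.5},{"jaw":0,"x":0.8,"y":0.8,"z":0,"ax":0,"ay":0,"az":0.5},{"jaw":0,"x":0.6,"y":0.9,"z":0,"ax":0,"ay":0,"az":0.5},{"jaw":0,"x":0.5,"y":0.9,"z":0,"ax":0,"ay":0,"az":0.5},{"jaw":0,"x":0.4,"y":0.9,"z":0,"ax":0,"ay":0,"az":0.5},{"jaw":0,"x":0.3,"y":0.9,"z":0,"ax":0,"ay":0,"az":0.5},{"jaw":0,"x":0.2,"y":0.9,"z":0,"ax":0,"ay":0,"az":0.5},{"jaw":0,"x":0,"y":0.9,"z":0,"ax":0,"ay":0,"az":0.5},{"jaw":0,"x":0,"y":0.9,"z":0,"ax":0,"ay":0,"az":0.5},{"jaw":0,"x":0,"y":0.9,"z":0,"ax":0,"ay":0,"az":0.5},{"jaw":0,"x":0,"y":0.9,"z":0,"ax":0,"ay":0,"az":0.5}]'; python3 -c "
from h import *
rowsense()"
```

```text
time_s: 1.78
tcp_pos: [0.4572, -0.0043, 0.3006]
ee_rot: [[-0.261, -0.965, -0.012], [-0.965, 0.261, 0.001], [0.002, 0.012, -1.0]]
wrist_force: [0.9, 0.3, -0.4]
gripper_width: 1.001
1.77 [ 0.4572 -0.0043  0.3006] F [ 0.9  0.3 -0.4] g 1.001 J [ 20.   3. -13.  -0. -75. -35.]
[[-0.261 -0.965 -0.012]
 [-0.965  0.261  0.001]
 [ 0.002  0.012 -1.   ]]
```

```bash
python3 -m inch '[{"jaw":0,"x":0.1,"y":0.9,"z":0,"ax":0,"ay":0,"az":0},{"jaw":0,"x":0.1,"y":0.9,"z":0,"ax":0,"ay":0,"az":0},{"jaw":0,"x":0.1,"y":0.9,"z":0,"ax":0,"ay":0,"az":0},{"jaw":0,"x":0,"y":0.9,"z":0,"ax":0,"ay":0,"az":0},{"jaw":0,"x":0,"y":0.9,"z":0,"ax":0,"ay":0,"az":0},{"jaw":0,"x":0,"y":0.7,"z":0,"ax":0,"ay":0,"az":0},{"jaw":0,"x":0,"y":0.4,"z":0,"ax":0,"ay":0,"az":0},{"jaw":0,"x":0,"y":0,"z":0,"ax":0,"ay":0,"az":0}]'; python3 -c "
from h import *
rowsense();cv2.imwrite('pics/w1.png',capture('wrist')[:,:,::-1])
p=camera_params('wrist');c,s=np.cos(-.274),np.sin(-.274)
for l in [(0,0,.2305),(.009,.012,.2305),(.009,-.012,.2305),(-.009,-.012,.2305),(-.009,.012,.2305)]:print(proj(p,[.4704+c*l[0]-s*l[1],.3473+s*l[0]+c*l[1],l[2]]).round())
"
```

```text
time_s: 2.78
tcp_pos: [0.4718, 0.3456, 0.2982]
ee_rot: [[-0.255, -0.967, -0.015], [-0.967, 0.255, -0.001], [0.005, 0.014, -1.0]]
wrist_force: [-0.1, -0.8, 0.2]
gripper_width: 0.998
2.77 [0.4718 0.3456 0.2982] F [-0.1 -0.8  0.2] g 0.998 J [ 52.  16.   3.  -1. -77. -66.]
[[-0.255 -0.967 -0.015]
 [-0.967  0.255 -0.001]
 [ 0.005  0.014 -1.   ]]
[[317. 220.]]
[[305. 235.]]
[[306. 205.]]
[[330. 205.]]
[[329. 235.]]
```

View pics/w1.png

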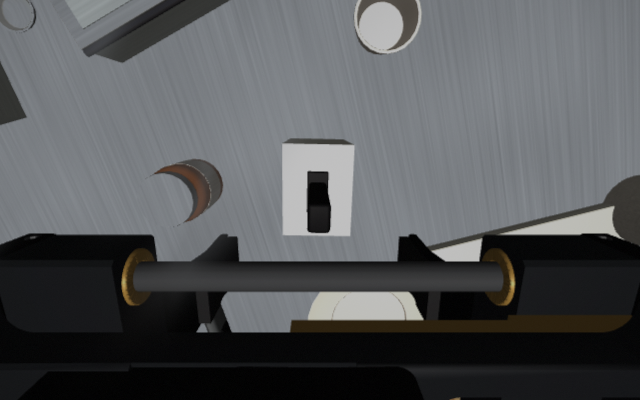

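```bash
python3 -m inch '[{"jaw":0,"x":0,"y":0.03,"z":-0.4,"ax":0,"ay":-0.09,"az":-0.09},{"jaw":0,"x":0,"y":0,"z":-0.5,"ax":0,"ay":0,"az":0},{"jaw":0,"x":0,"y":0,"z":-0.5,"ax":0,"ay":0,"az":0},{"jaw":0,"x":0,"y":0,"z":-0.5,"ax":0,"ay":0,"az":0},{"jaw":0,"x":0,"y":0,"z":-0.2,"ax":0,"ay":0,"az":0},{"jaw":0,"x":0,"y":0,"z":0,"ax":0,"ay":0,"az":0}]'; python3 -c "
from h import *
rowsense()"
```

```text
time_s: 3.58
tcp_pos: [0.4736, 0.3385, 0.173]
ee_rot: [[-0.279, -0.96, 0.005], [-0.96, 0.279, 0.002], [-0.003, -0.004, -1.0]]
wrist_force: [-0.8, 0.3, 0.0]
gripper_width: 0.997
3.58 [0.4736 0.3385 0.173 ] F [-0.8  0.3  0. ] g 0.997 J [ 52.  20. -10.   0. -60. -68.]
[[-0.279 -0.96   0.005]
 [-0.96   0.279  0.002]
 [-0.003 -0.004 -1.   ]]
```

```bash
python3 -m inch '[{"jaw":0,"x":-0.05,"y":0.15,"z":-0.1,"ax":0,"ay":0.03,"az":0.05},{"jaw":0,"x":0,"y":0,"z":0,"ax":0,"ay":0,"az":0}]'; python3 -c "
from h import *
rowsense()"
```

```text
time_s: 3.82
tcp_pos: [0.4716, 0.3486, 0.1691]
ee_rot: [[-0.271, -0.963, 0.003], [-0.963, 0.271, 0.005], [-0.005, -0.001, -1.0]]
wrist_force: [0.3, 0.6, -0.1]
gripper_width: 0.999
3.83 [0.4716 0.3486 0.1691] F [ 0.3  0.6 -0.1] g 0.999 J [ 52.  21. -10.  -0. -59. -68.]
[[-0.271 -0.963  0.003]
 [-0.963  0.271  0.005]
 [-0.005 -0.001 -1.   ]]
```

```bash
python3 -m inch '[{"jaw":255,"x":0,"y":0,"z":0,"ax":0,"ay":0,"az":0},{"jaw":255,"x":0,"y":0,"z":0,"ax":0,"ay":0,"az":0},{"jaw":255,"x":0,"y":0,"z":0,"ax":0,"ay":0,"az":0},{"jaw":255,"x":0,"y":0,"z":0,"ax":0,"ay":0,"az":0},{"jaw":255,"x":0,"y":0,"z":0,"ax":0,"ay":0,"az":0},{"jaw":255,"x":0,"y":0,"z":0,"ax":0,"ay":0,"az":0}]'; python3 -c "
from h import *
rowsense()"
```

```text
time_s: 4.58
tcp_pos: [0.472, 0.3494, 0.1706]
ee_rot: [[-0.27, -0.963, 0.005], [-0.963, 0.27, 0.007], [-0.008, -0.003, -1.0]]
wrist_force: [0.2, 0.8, -0.0]
gripper_width: 0.404
4.58 [0.472  0.3494 0.1706] F [ 0.2  0.8 -0. ] g 0.404 J [ 52.  21. -10.  -0. -59. -68.]
[[-0.27  -0.963  0.005]
 [-0.963  0.27   0.007]
 [-0.008 -0.003 -1.   ]]
```

```bash
python3 -m inch '[{"jaw":255,"x":0,"y":0,"z":0,"ax":0,"ay":0,"az":0},{"jaw":255,"x":0,"y":0,"z":0,"ax":0,"ay":0,"az":0},{"jaw":255,"x":0,"y":0,"z":0,"ax":0,"ay":0,"az":0},{"jaw":255,"x":0,"y":0,"z":0,"ax":0,"ay":0,"az":0}]'; python3 -c "
from h import *
rowsense()"
```

```text
time_s: 5.08
tcp_pos: [0.4719, 0.3493, 0.1705]
ee_rot: [[-0.27, -0.963, 0.004], [-0.963, 0.27, 0.006], [-0.007, -0.002, -1.0]]
wrist_force: [0.4, 0.6, 0.1]
gripper_width: 0.208
5.08 [0.4719 0.3493 0.1705] F [0.4 0.6 0.1] g 0.208 J [ 52.  21. -10.  -0. -59. -68.]
[[-0.27  -0.963  0.004]
 [-0.963  0.27   0.006]
 [-0.007 -0.002 -1.   ]]
```

```bash
python3 -m inch '[{"jaw":255,"x":0,"y":0,"z":0.4,"ax":0,"ay":0,"az":0},{"jaw":255,"x":0,"y":0,"z":0.5,"ax":0,"ay":0,"az":0},{"jaw":255,"x":0,"y":0,"z":0.5,"ax":0,"ay":0,"az":0},{"jaw":255,"x":0,"y":0,"z":0.5,"ax":0,"ay":0,"az":0},{"jaw":255,"x":0,"y":0,"z":0.5,"ax":0,"ay":0,"az":0},{"jaw":255,"x":0,"y":0,"z":0.3,"ax":0,"ay":0,"az":0}]'; python3 -c "
from h import *
rowsense()"
```

```text
time_s: 5.82
tcp_pos: [0.4696, 0.3473, 0.333]
ee_rot: [[-0.271, -0.963, -0.003], [-0.963, 0.271, 0.0], [0.001, 0.003, -1.0]]
wrist_force: [0.3, -0.3, -1.0]
gripper_width: 0.205
5.83 [0.4696 0.3473 0.333 ] F [ 0.3 -0.3 -1. ] g 0.205 J [ 52.  15.   6.  -0. -81. -68.]
[[-0.271 -0.963 -0.003]
 [-0.963  0.271  0.   ]
 [ 0.001  0.003 -1.   ]]
```

```bash
cat >> h.py <<'E'
from scipy.spatial.transform import Rotation as Ro
u=np.array([-.2067,.9784,0]);zz=np.array([0,0,1.]);yb=np.cross(zz,u)
FE=np.array([.60557,-.00948,.072]); L=.1555
def Rt(tilt):
    t=np.radians(tilt);z=u*np.sin(t)-zz*np.cos(t);x=yb;return np.c_[x,np.cross(z,x),z]
def bx(P): # box coords: depth inward from front face, y_box, z
    d=np.asarray(P)-FE; return np.array([d@u,d@yb,P[2]])
def plan(tilt,depth,yo,z,Ln=L):
    """tip target in box coords -> remaining units"""
    s=sense();R=Rt(tilt); tip=FE+u*depth+yb*yo;tip[2]=z
    tcp=tip-R[:,2]*Ln; dp=(tcp-s['tcp_pos'])/.06
    rv=Ro.from_matrix(R@np.array(s['ee_rot']).T).as_rotvec(degrees=True)/10
    print('tcp target',tcp.round(4),'units xyz',dp.round(2),'rot',rv.round(2))
def tipnow():
    s=sense();R=np.array(s['ee_rot']);tip=s['tcp_pos']+R[:,2]*L
    print('t',round(s['time_s'],2),'tip box(mm)',(bx(tip)*1000).round(1),'tilt',np.degrees(np.arccos(-R[2,2])).round(1),'F',np.round(s['wrist_force'],1),'Fbox',(np.array([u,yb,zz])@s['wrist_force']).round(1),'g',round(s['gripper_width'],3))
E
python3 -c "
from h import *
plan(0,-.09,-.0045,.177);plan(40,-.032,-.0045,.1)"
```

```text
tcp target [ 0.6286 -0.0966  0.3325] units xyz [ 2.65 -7.4  -0.01] rot [-0.01 -0.01 -6.23]
tcp target [ 0.6372 -0.1377  0.2191] units xyz [ 2.79 -8.08 -1.9 ] rot [ 3.05  2.85 -5.97]
```

```bash
python3 -m inch '[{"jaw":255,"x":0.1,"y":-0.6,"z":0,"ax":0,"ay":0,"az":-0.5},{"jaw":255,"x":0.2,"y":-0.8,"z":0,"ax":0,"ay":0,"az":-0.6},{"jaw":255,"x":0.3,"y":-0.8,"z":0,"ax":0,"ay":0,"az":-0.6},{"jaw":255,"x":0.3,"y":-0.8,"z":0,"ax":0,"ay":0,"az":-0.6},{"jaw":255,"x":0.3,"y":-0.8,"z":0,"ax":0,"ay":0,"az":-0.6},{"jaw":255,"x":0.3,"y":-0.8,"z":0,"ax":0,"ay":0,"az":-0.6},{"jaw":255,"x":0.3,"y":-0.8,"z":0,"ax":0,"ay":0,"az":-0.6},{"jaw":255,"x":0.3,"y":-0.8,"z":0,"ax":0,"ay":0,"az":-0.6},{"jaw":255,"x":0.2,"y":-0.7,"z":0,"ax":0,"ay":0,"az":-0.6},{"jaw":255,"x":0.1,"y":-0.5,"z":0,"ax":0,"ay":0,"az":-0.6},{"jaw":255,"x":0,"y":-0.3,"z":0,"ax":0,"ay":0,"az":-0.3},{"jaw":255,"x":0,"y":0,"z":0,"ax":0,"ay":0,"az":0}]'; python3 -c "
from h import *
rowsense();tipnow()
plan(0,-.09,-.0045,.177);plan(40,-.06,-.0045,.13)"
```

```text
time_s: 7.32
tcp_pos: [0.6143, -0.1283, 0.3296]
ee_rot: [[-0.984, -0.18, -0.004], [-0.18, 0.984, 0.006], [0.003, 0.006, -1.0]]
wrist_force: [1.1, 1.4, -1.1]
gripper_width: 0.206
7.33 [ 0.6143 -0.1283  0.3296] F [ 1.1  1.4 -1.1] g 0.206 J [  3.  20.  12.  -0. -83. -82.]
[[-0.984 -0.18  -0.004]
 [-0.18   0.984  0.006]
 [ 0.003  0.006 -1.   ]]
t 7.33 tip box(mm) [-117.1   16.5  174.1] tilt 0.4 F [ 1.1  1.4 -1.1] Fbox [ 1.2 -1.3 -1.1] g 0.206
tcp target [ 0.6286 -0.0966  0.3325] units xyz [0.24 0.53 0.05] rot [-0.03 -0.02  0.15]
tcp target [ 0.643  -0.165   0.2491] units xyz [ 0.48 -0.61 -1.34] rot [3.89 0.75 0.14]
```

Now tilt to 40°.

```bash
python3 -m inch '[{"jaw":255,"x":0.1,"y":-0.1,"z":0,"ax":0.6,"ay":0.1,"az":0.03},{"jaw":255,"x":0.1,"y":-0.1,"z":-0.2,"ax":0.7,"ay":0.15,"az":0.03},{"jaw":255,"x":0.1,"y":-0.1,"z":-0.2,"ax":0.7,"ay":0.15,"az":0.03},{"jaw":255,"x":0.1,"y":-0.1,"z":-0.3,"ax":0.7,"ay":0.15,"az":0.03},{"jaw":255,"x":0.1,"y":-0.1,"z":-0.3,"ax":0.7,"ay":0.15,"az":0.02},{"jaw":255,"x":0,"y":-0.1,"z":-0.3,"ax":0.5,"ay":0.1,"az":0},{"jaw":255,"x":0,"y":0,"z":0,"ax":0,"ay":0,"az":0}]'; python3 -c "
from h import *
rowsense();tipnow()
plan(40,-.032,-.0045,.1)"
```

```text
time_s: 8.2
tcp_pos: [0.6454, -0.1547, 0.2518]
ee_rot: [[-0.975, -0.172, -0.142], [-0.223, 0.73, 0.646], [-0.007, 0.661, -0.75]]
wrist_force: [0.5, 0.1, -0.5]
gripper_width: 0.207
8.2 [ 0.6454 -0.1547  0.2518] F [ 0.5  0.1 -0.5] g 0.207 J [ -18.   38.   34.  -37. -106.  -64.]
[[-0.975 -0.172 -0.142]
 [-0.223  0.73   0.646]
 [-0.007  0.661 -0.75 ]]
t 8.2 tip box(mm) [-47.5  -8.1 135.2] tilt 41.4 F [ 0.5  0.1 -0.5] Fbox [ 0.  -0.5 -0.5] g 0.207
tcp target [ 0.6372 -0.1377  0.2191] units xyz [-0.14  0.28 -0.54] rot [-0.15  0.01 -0.1 ]
```

```bash
python3 -m inch '[{"jaw":255,"x":-0.07,"y":0.14,"z":-0.27,"ax":-0.08,"ay":0,"az":-0.1},{"jaw":255,"x":-0.07,"y":0.14,"z":-0.27,"ax":-0.07,"ay":0,"az":0},{"jaw":255,"x":0,"y":0,"z":0,"ax":0,"ay":0,"az":0}]'; python3 -c "
from h import *
tipnow()
plan(40,-.032,-.0045,.1)
s=sense();R=np.array(s['ee_rot'])
tip=s['tcp_pos']+R[:,2]*L
im=capture('scene');S=camera_params('scene')
cv2.imwrite('pics/s2.png',cv2.resize(im[100:300,230:430][:,:,::-1],None,fx=3,fy=3,interpolation=cv2.INTER_CUBIC))
im=capture('top');T=camera_params('top')
cv2.imwrite('pics/t2.png',cv2.resize(im[110:260,270:420][:,:,::-1],None,fx=4,fy=4,interpolation=cv2.INTER_CUBIC))
print((proj(S,tip)-[230,100])*3,(proj(T,tip)-[270,110])*4)"
```

```text
time_s: 8.57
tcp_pos: [0.6382, -0.134, 0.2234]
ee_rot: [[-0.977, -0.17, -0.128], [-0.213, 0.754, 0.621], [-0.008, 0.634, -0.773]]
wrist_force: [0.7, 0.9, -0.0]
gripper_width: 0.204
t 8.57 tip box(mm) [-30.   -6.6 103.2] tilt 39.4 F [ 0.7  0.9 -0. ] Fbox [ 0.7 -0.8 -0. ] g 0.204
tcp target [ 0.6372 -0.1377  0.2191] units xyz [-0.02 -0.06 -0.07] rot [ 0.05  0.06 -0.03]
[[285.54626872 417.56712784]] [[305.40738323 282.92127936]]
```

View pics/s2.png

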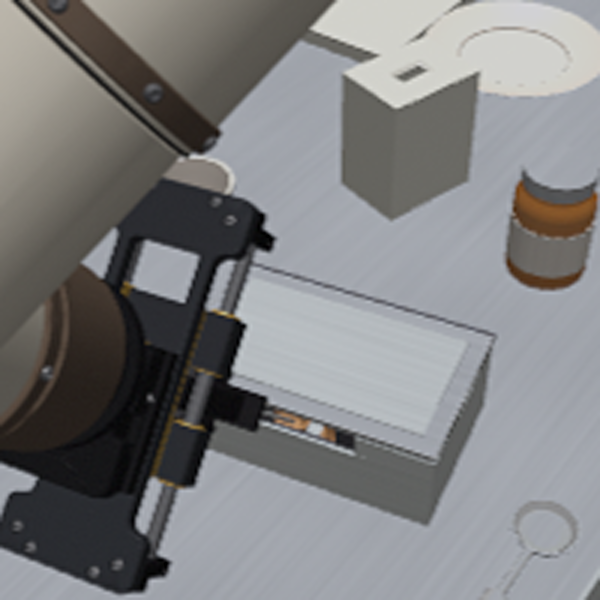

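View pics/t2.png

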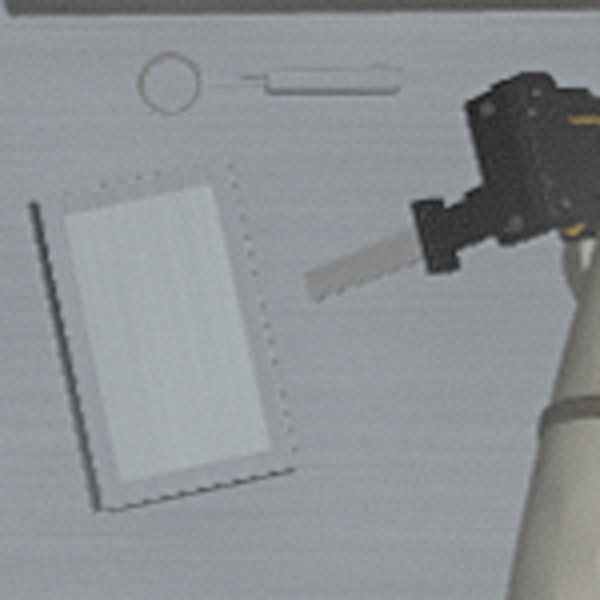

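```bash
python3 -c "
from h import *
s=sense();R=np.array(s['ee_rot']);T=camera_params('top');S=camera_params('scene')
for a in (L,L-.11,L-.06):
  P=s['tcp_pos']+R[:,2]*a
  print((proj(T,P)-[270,110])*4,(proj(S,P)-[230,100])*3)
print(bx(ray(T,(270+309.5/4,110+289/4),.1032))*1000)
tip=s['tcp_pos']+R[:,2]*L
for q in (-.01,.01): print((proj(T,tip+R[:,0]*q)-[270,110])*4)
"; python3 - <<'E'
import cv2
im=cv2.imread('pics/t2.png');cv2.imwrite('pics/t2b.png',cv2.resize(im[170:320,280:480],None,fx=4,fy=4,interpolation=cv2.INTER_CUBIC))
E
```

```text
[[307.51989475 280.59298781]] [[285.89562102 418.56506245]]
[[430.86905307 231.53965907]] [[232.34560232 403.74859448]]
[[372.03346991 254.93731529]] [[258.52641634 410.99242374]]
[-31.65402643  -2.20200335 103.2       ]
[[304.00128414 265.55602285]]
[[311.04570915 295.66073855]]
```

View pics/t2b.png

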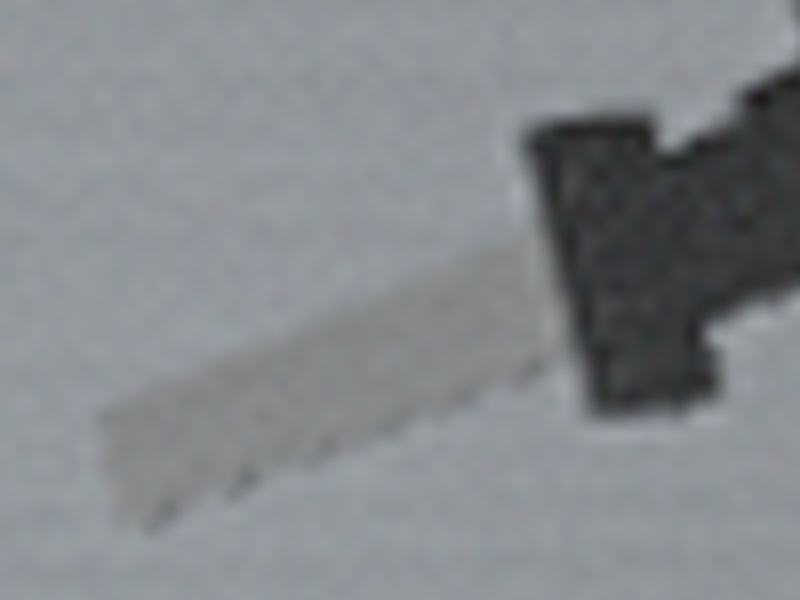

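```bash
python3 -c "
from h import *
plan(40,-.006,-.006,.069)"
```

```text
tcp target [ 0.6333 -0.1119  0.1881] units xyz [-0.1   0.39 -0.61] rot [ 0.06  0.08 -0.03]
```

```bash
python3 -m inch '[{"jaw":255,"x":-0.05,"y":0.18,"z":-0.28,"ax":0.06,"ay":0.08,"az":-0.03},{"jaw":255,"x":-0.05,"y":0.15,"z":-0.25,"ax":0,"ay":0,"az":0},{"jaw":255,"x":0,"y":0,"z":0,"ax":0,"ay":0,"az":0}]'; python3 -c "
from h import *
tipnow()
plan(40,.003,-.006,.058);plan(40,.015,-.006,.044)"
```

```text
time_s: 9.05
tcp_pos: [0.6335, -0.1138, 0.1928]
ee_rot: [[-0.978, -0.159, -0.131], [-0.206, 0.749, 0.629], [-0.002, 0.643, -0.766]]
wrist_force: [0.2, 0.1, -1.4]
gripper_width: 0.203
t 9.05 tip box(mm) [-7.9 -6.  73.7] tilt 40.0 F [ 0.2  0.1 -1.4] Fbox [ 0.  -0.2 -1.4] g 0.203
tcp target [ 0.6315 -0.1031  0.1771] units xyz [-0.03  0.18 -0.26] rot [-0.    0.01  0.  ]
tcp target [ 0.629  -0.0914  0.1631] units xyz [-0.07  0.37 -0.5 ] rot [-0.    0.01  0.  ]
```

```bash
for i in 1; do python3 -m inch '[{"jaw":255,"x":-0.02,"y":0.1,"z":-0.15,"ax":0,"ay":0,"az":0},{"jaw":255,"x":-0.02,"y":0.1,"z":-0.15,"ax":0,"ay":0,"az":0},{"jaw":255,"x":0,"y":0,"z":0,"ax":0,"ay":0,"az":0}]'; done; python3 -c "
from h import *
tipnow()
plan(40,.015,-.006,.042)"
```

```text
time_s: 9.43
tcp_pos: [0.6312, -0.1014, 0.1738]
ee_rot: [[-0.979, -0.159, -0.131], [-0.206, 0.75, 0.629], [-0.002, 0.642, -0.766]]
wrist_force: [0.2, 0.6, -1.2]
gripper_width: 0.204
t 9.43 tip box(mm) [ 4.7 -6.5 54.6] tilt 40.0 F [ 0.2  0.6 -1.2] Fbox [ 0.5 -0.3 -1.2] g 0.204
tcp target [ 0.629  -0.0914  0.1611] units xyz [-0.04  0.17 -0.21] rot [-0.    0.01  0.01]
```

```bash
python3 -m inch '[{"jaw":255,"x":-0.02,"y":0.1,"z":-0.11,"ax":0,"ay":0,"az":0},{"jaw":255,"x":-0.02,"y":0.1,"z":-0.11,"ax":0,"ay":0,"az":0},{"jaw":255,"x":0,"y":0,"z":0,"ax":0,"ay":0,"az":0}]'; python3 -c "
from h import *
tipnow()
cv2.imwrite('pics/s3.png',cv2.resize(capture('scene')[160:280,270:400][:,:,::-1],None,fx=5,fy=5,interpolation=cv2.INTER_CUBIC))
"
```

```text
time_s: 9.8
tcp_pos: [0.6289, -0.0888, 0.16]
ee_rot: [[-0.979, -0.159, -0.13], [-0.206, 0.75, 0.629], [-0.003, 0.642, -0.767]]
wrist_force: [-0.7, -0.8, -1.8]
gripper_width: 0.204
t 9.8 tip box(mm) [17.4 -6.9 40.8] tilt 40.0 F [-0.7 -0.8 -1.8] Fbox [-0.6  0.8 -1.8] g 0.204
```

View pics/s3.png

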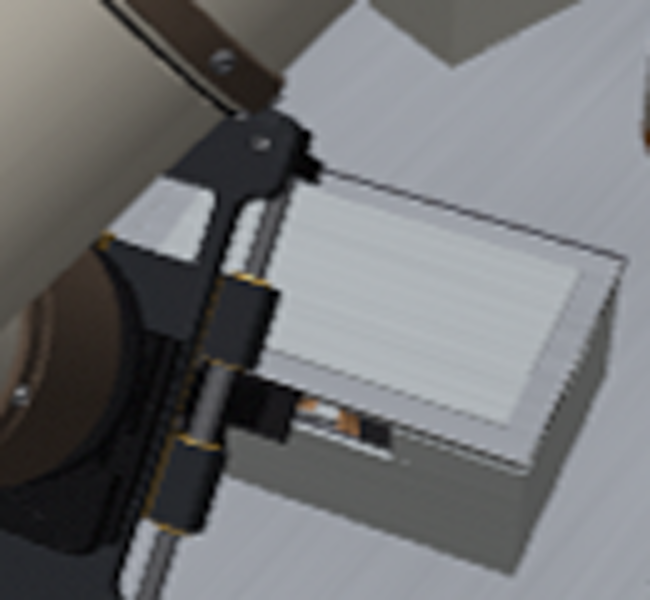

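```bash
python3 -m inch '[{"jaw":255,"x":0,"y":0,"z":0.2,"ax":0,"ay":0,"az":0},{"jaw":255,"x":0,"y":0,"z":0.2,"ax":0,"ay":0,"az":0},{"jaw":255,"x":0,"y":0,"z":0.2,"ax":0,"ay":0,"az":0}]'; python3 -c "
from h import *
tipnow()
cv2.imwrite('pics/s4.png',cv2.resize(capture('scene')[160:280,270:400][:,:,::-1],None,fx=5,fy=5,interpolation=cv2.INTER_CUBIC))
"
```

```text
time_s: 10.22
tcp_pos: [0.6293, -0.0912, 0.1963]
ee_rot: [[-0.979, -0.157, -0.129], [-0.203, 0.753, 0.625], [-0.001, 0.639, -0.77]]
wrist_force: [1.3, -2.0, -5.4]
gripper_width: 0.206
t 10.22 tip box(mm) [14.4 -6.8 76.6] tilt 39.7 F [ 1.3 -2.  -5.4] Fbox [-2.2 -0.8 -5.4] g 0.206
```

View pics/s4.png

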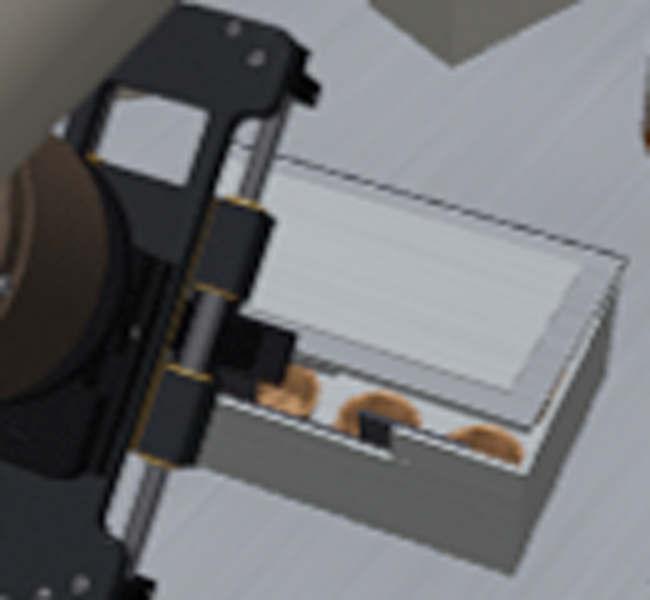

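```bash
python3 -m inch '[{"jaw":255,"x":-0.01,"y":0.06,"z":0.25,"ax":0,"ay":0,"az":0},{"jaw":255,"x":-0.02,"y":0.09,"z":0.25,"ax":0,"ay":0,"az":0},{"jaw":255,"x":-0.03,"y":0.14,"z":0.23,"ax":0,"ay":0,"az":0},{"jaw":255,"x":-0.04,"y":0.18,"z":0.22,"ax":0,"ay":0,"az":0}]'; python3 -c "
from h import *
tipnow()
cv2.imwrite('pics/s5.png',cv2.resize(capture('scene')[130:280,250:400][:,:,::-1],None,fx=4,fy=4,interpolation=cv2.INTER_CUBIC))
"
```

```text
time_s: 10.78
tcp_pos: [0.6235, -0.0644, 0.2596]
ee_rot: [[-0.979, -0.159, -0.125], [-0.202, 0.757, 0.622], [-0.004, 0.634, -0.773]]
wrist_force: [1.2, -3.4, -4.1]
gripper_width: 0.204
t 10.78 tip box(mm) [ 41.2  -7.2 139.4] tilt 39.3 F [ 1.2 -3.4 -4.1] Fbox [-3.6 -0.4 -4.1] g 0.204
```

View pics/s5.png

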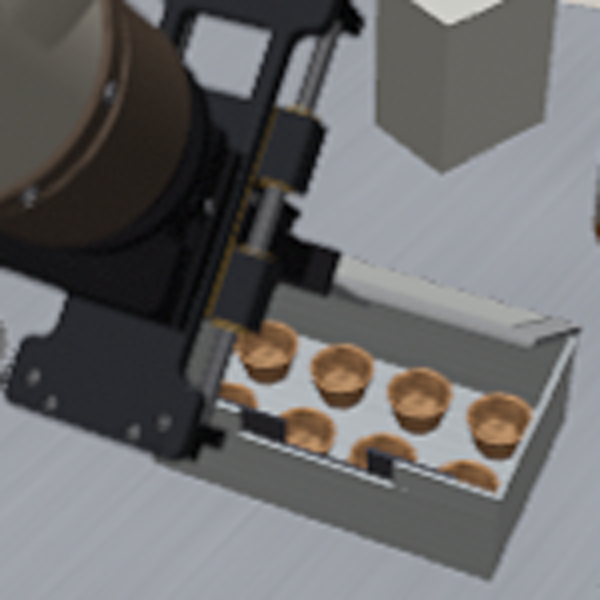

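```bash
python3 -m inch '[{"jaw":255,"x":-0.03,"y":0.15,"z":0.17,"ax":0,"ay":0,"az":0},{"jaw":255,"x":-0.03,"y":0.16,"z":0.15,"ax":0,"ay":0,"az":0},{"jaw":255,"x":-0.04,"y":0.18,"z":0.13,"ax":0,"ay":0,"az":0},{"jaw":255,"x":-0.04,"y":0.2,"z":0.12,"ax":0,"ay":0,"az":0},{"jaw":255,"x":-0.05,"y":0.22,"z":0.08,"ax":0,"ay":0,"az":0}]'; python3 -c "
from h import *
tipnow()
cv2.imwrite('pics/s6.png',cv2.resize(capture('scene')[110:280,240:410][:,:,::-1],None,fx=3.5,fy=3.5,interpolation=cv2.INTER_CUBIC))
"
```

```text
time_s: 11.45
tcp_pos: [0.6108, -0.0046, 0.3021]
ee_rot: [[-0.979, -0.161, -0.126], [-0.204, 0.756, 0.622], [-0.005, 0.634, -0.773]]
wrist_force: [0.5, -3.1, -5.0]
gripper_width: 0.206
t 11.45 tip box(mm) [102.3  -7.  181.9] tilt 39.4 F [ 0.5 -3.1 -5. ] Fbox [-3.2  0.1 -5. ] g 0.206
```

View pics/s6.png

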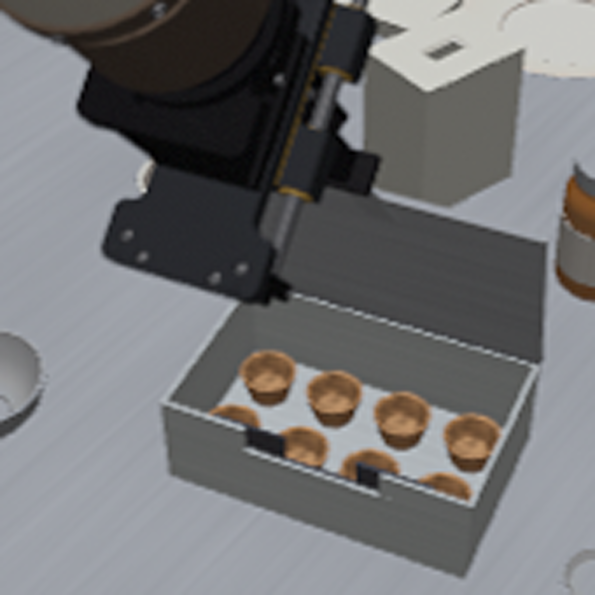

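```bash
python3 -m inch '[{"jaw":255,"x":-0.04,"y":0.2,"z":0.02,"ax":0,"ay":0,"az":0},{"jaw":255,"x":0,"y":0,"z":0,"ax":0,"ay":0,"az":0},{"jaw":255,"x":0,"y":0,"z":0,"ax":0,"ay":0,"az":0}]'; python3 -c "
from h import *
tipnow()
s=camera_params('scene')
im=capture('scene')
cv2.imwrite('pics/s7.png',cv2.resize(im[110:280,240:410][:,:,::-1],None,fx=3.5,fy=3.5,interpolation=cv2.INTER_CUBIC))
for th in (60,66,72,78,84,90):
  t=np.radians(th)
  P=FE+u*(.13-.13*np.cos(t))-yb*.105+zz*.13*np.sin(t); print(th,((proj(s,P)[0]-[240,110])*3.5).round())
"
```

```text
time_s: 11.88
tcp_pos: [0.6072, 0.0109, 0.307]
ee_rot: [[-0.978, -0.166, -0.126], [-0.208, 0.753, 0.624], [-0.008, 0.636, -0.771]]
wrist_force: [0.5, -1.9, -3.1]
gripper_width: 0.207
t 11.88 tip box(mm) [118.6  -6.6 187. ] tilt 39.5 F [ 0.5 -1.9 -3.1] Fbox [-2.  -0.1 -3.1] g 0.207
60 [526. 294.]
66 [533. 273.]
72 [541. 253.]
78 [549. 234.]
84 [557. 218.]
90 [564. 203.]
```

View pics/s7.png

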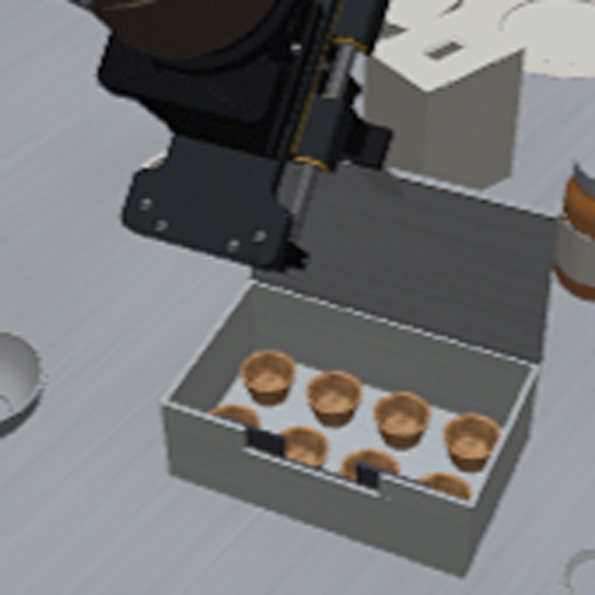

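```bash
python3 -m inch '[{"jaw":255,"x":0.06,"y":-0.3,"z":0,"ax":0,"ay":0,"az":0},{"jaw":255,"x":0.1,"y":-0.5,"z":0,"ax":0,"ay":0,"az":0},{"jaw":255,"x":0.1,"y":-0.5,"z":0.2,"ax":-0.3,"ay":-0.07,"az":0},{"jaw":255,"x":0,"y":0,"z":0.5,"ax":-0.6,"ay":-0.13,"az":0},{"jaw":255,"x":0,"y":0,"z":0.5,"ax":-0.6,"ay":-0.13,"az":0},{"jaw":255,"x":0,"y":0,"z":0.5,"ax":-0.6,"ay":-0.13,"az":0},{"jaw":255,"x":0,"y":0,"z":0.4,"ax":-0.6,"ay":-0.13,"az":0},{"jaw":255,"x":0,"y":0,"z":0,"ax":-0.6,"ay":-0.13,"az":0},{"jaw":255,"x":0,"y":0,"z":0,"ax":-0.3,"ay":-0.1,"az":0},{"jaw":255,"x":0,"y":0,"z":0,"ax":0,"ay":0,"az":0}]'; python3 -c "
from h import *
rowsense();tipnow()
cv2.imwrite('pics/s8.png',cv2.resize(capture('scene')[80:280,230:430][:,:,::-1],None,fx=3,fy=3,interpolation=cv2.INTER_CUBIC))
"
```

```text
time_s: 13.18
tcp_pos: [0.6221, -0.0745, 0.4356]
ee_rot: [[-0.979, -0.206, 0.001], [-0.206, 0.977, 0.048], [-0.01, 0.047, -0.999]]
wrist_force: [-0.2, -0.7, -1.0]
gripper_width: 0.207
13.18 [ 0.6221 -0.0745  0.4356] F [-0.2 -0.7 -1. ] g 0.207 J [  7.  20.  27.  -3. -97. -85.]
[[-0.979 -0.206  0.001]
 [-0.206  0.977  0.048]
 [-0.01   0.047 -0.999]]
t 13.18 tip box(mm) [-59.8  -4.3 280.3] tilt 2.8 F [-0.2 -0.7 -1. ] Fbox [-0.7  0.4 -1. ] g 0.207
```

View pics/s8.png

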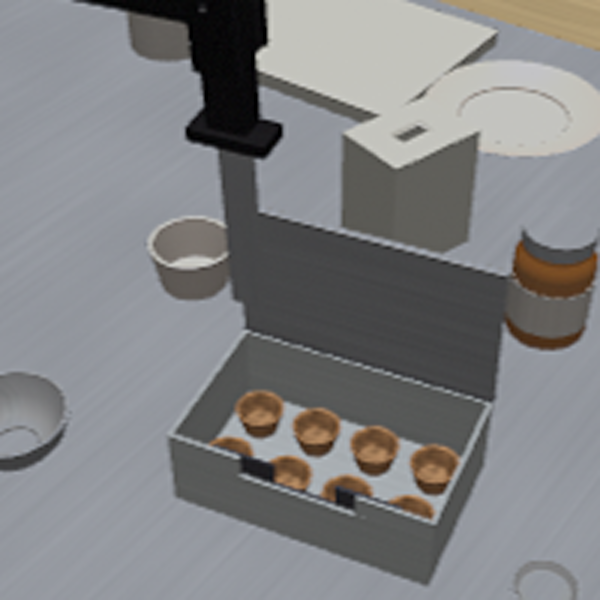

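```bash
python3 -m inch '[{"jaw":255,"x":-0.1,"y":0.5,"z":0,"ax":-0.2,"ay":-0.05,"az":0.5},{"jaw":255,"x":-0.2,"y":0.8,"z":0,"ax":0,"ay":0,"az":0.6},{"jaw":255,"x":-0.3,"y":0.8,"z":0,"ax":0,"ay":0,"az":0.6},{"jaw":255,"x":-0.3,"y":0.8,"z":0,"ax":0,"ay":0,"az":0.6},{"jaw":255,"x":-0.3,"y":0.8,"z":0,"ax":0,"ay":0,"az":0.6},{"jaw":255,"x":-0.3,"y":0.8,"z":0,"ax":0,"ay":0,"az":0.6},{"jaw":255,"x":-0.3,"y":0.8,"z":0,"ax":0,"ay":0,"az":0.6},{"jaw":255,"x":-0.3,"y":0.7,"z":0,"ax":0,"ay":0,"az":0.6},{"jaw":255,"x":-0.2,"y":0.5,"z":0,"ax":0,"ay":0,"az":0.6},{"jaw":255,"x":0,"y":0.3,"z":0,"ax":0,"ay":0,"az":0.6},{"jaw":255,"x":0,"y":0,"z":0,"ax":0,"ay":0,"az":0.2},{"jaw":255,"x":0,"y":0,"z":0,"ax":0,"ay":0,"az":0}]'
cat >> h.py <<'E'
def pstand(z,P=(.4708,.3480)):
    s=sense();a=np.radians(180-15.7);y=np.array([np.cos(a),np.sin(a),0]);z_=-zz;R=np.c_[np.cross(y,z_),y,z_]
    dp=(np.array([*P,z])-s['tcp_pos'])/.06
    rv=Ro.from_matrix(R@np.array(s['ee_rot']).T).as_rotvec(degrees=True)/10
    tip=s['tcp_pos']+np.array(s['ee_rot'])[:,2]*L
    print('tcp',np.round(s['tcp_pos'],4),'tip',tip.round(4),'F',np.round(s['wrist_force'],1),'g',round(s['gripper_width'],3),'units',dp.round(3),'rot',rv.round(3))
E
python3 -c "
from h import *
pstand(.333)
"
```

```text
time_s: 14.72
tcp_pos: [0.4822, 0.3391, 0.4279]
ee_rot: [[-0.28, -0.959, -0.038], [-0.96, 0.28, 0.01], [0.001, 0.039, -0.999]]
wrist_force: [0.7, -0.4, -1.1]
gripper_width: 0.201
tcp [0.4822 0.3391 0.4279] tip [0.4763 0.3406 0.2725] F [ 0.7 -0.4 -1.1] g 0.201 units [-0.19   0.149 -1.582] rot [-0.055 -0.217  0.057]
```

```bash
python3 -m inch '[{"jaw":255,"x":-0.1,"y":0.08,"z":-0.4,"ax":-0.05,"ay":-0.2,"az":0.06},{"jaw":255,"x":-0.09,"y":0.07,"z":-0.5,"ax":0,"ay":0,"az":0},{"jaw":255,"x":0,"y":0,"z":-0.5,"ax":0,"ay":0,"az":0},{"jaw":255,"x":0,"y":0,"z":-0.3,"ax":0,"ay":0,"az":0},{"jaw":255,"x":0,"y":0,"z":0,"ax":0,"ay":0,"az":0}]'
python3 -c "
from h import *
pstand(.31)
"
```

```text
time_s: 15.35
tcp_pos: [0.4724, 0.3451, 0.3225]
ee_rot: [[-0.281, -0.96, -0.007], [-0.96, 0.281, 0.003], [-0.001, 0.008, -1.0]]
wrist_force: [-0.5, -1.3, -0.4]
gripper_width: 0.206
tcp [0.4724 0.3451 0.3225] tip [0.4713 0.3455 0.167 ] F [-0.5 -1.3 -0.4] g 0.206 units [-0.027  0.049 -0.208] rot [-0.016 -0.042  0.064]
```

```bash
python3 -m inch '[{"jaw":255,"x":-0.03,"y":0.05,"z":-0.2,"ax":-0.02,"ay":-0.04,"az":0.06},{"jaw":255,"x":0,"y":0,"z":0,"ax":0,"ay":0,"az":0}]'
python3 -c "
from h import *
pstand(.31)
T=camera_params('top');S=camera_params('scene')
a=capture('top');b=capture('scene')
cv2.imwrite('pics/t9.png',cv2.resize(a[210:270,150:240][:,:,::-1],None,fx=8,fy=8,interpolation=cv2.INTER_CUBIC))
cv2.imwrite('pics/s9.png',cv2.resize(b[60:180,330:410][:,:,::-1],None,fx=5,fy=5,interpolation=cv2.INTER_CUBIC))
s=sense();tip=s['tcp_pos']+np.array(s['ee_rot'])[:,2]*L
X=np.array(s['ee_rot'])[:,0]
print('scene tip',[((proj(S,tip+X*q)[0]-[330,60])*5).round() for q in (-.01,.01)], 'slot',((proj(S,[.4704,.3473,.125])[0]-[330,60])*5).round())
print('top tip',((proj(T,tip)[0]-[150,210])*8).round(),'slot',((proj(T,[.4704,.3473,.125])[0]-[150,210])*8).round())
"
```

```text
time_s: 15.6
tcp_pos: [0.4715, 0.3481, 0.3111]
ee_rot: [[-0.273, -0.962, 0.001], [-0.962, 0.273, 0.001], [-0.001, -0.001, -1.0]]
wrist_force: [-0.4, -0.1, -0.4]
gripper_width: 0.203
tcp [0.4715 0.3481 0.3111] tip [0.4716 0.3482 0.1556] F [-0.4 -0.1 -0.4] g 0.203 units [-0.011 -0.002 -0.018] rot [-0.005  0.006  0.012]
scene tip [array([207., 257.]), array([179., 270.])] slot [184. 316.]
top tip [291. 230.] slot [335. 239.]
```

View pics/t9.png

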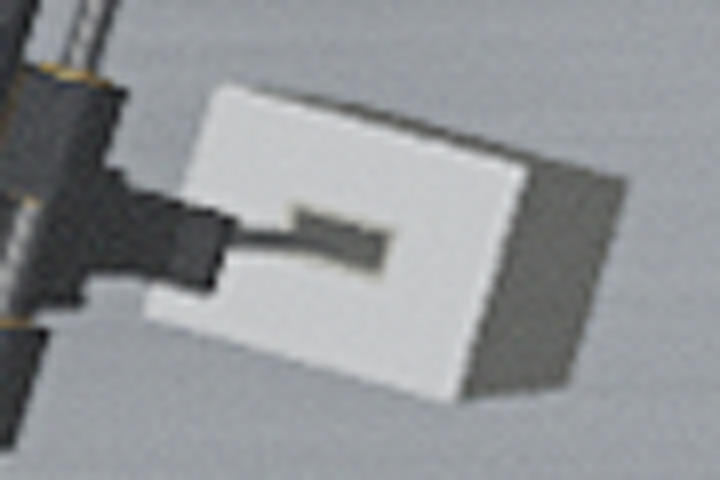

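View pics/s9.png

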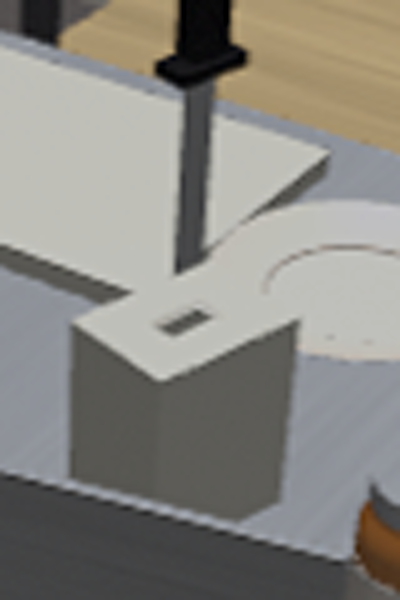

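```bash
python3 -m inch '[{"jaw":255,"x":-0.01,"y":-0.01,"z":-0.3,"ax":0,"ay":0,"az":0},{"jaw":255,"x":0,"y":0,"z":-0.2,"ax":0,"ay":0,"az":0},{"jaw":255,"x":0,"y":0,"z":0,"ax":0,"ay":0,"az":0}]'
python3 -c "
from h import *
pstand(.173,(.4708,.3472))
"
```

```text
time_s: 16.08
tcp_pos: [0.4723, 0.3486, 0.2842]
ee_rot: [[-0.272, -0.962, 0.007], [-0.962, 0.272, 0.006], [-0.007, -0.005, -1.0]]
wrist_force: [0.8, 0.6, -1.4]
gripper_width: 0.209
tcp [0.4723 0.3486 0.2842] tip [0.4734 0.3495 0.1287] F [ 0.8  0.6 -1.4] g 0.209 units [-0.026 -0.023 -1.854] rot [-0.033  0.04   0.01 ]
```

```bash
python3 -m inch '[{"jaw":255,"x":-0.03,"y":-0.02,"z":-0.1,"ax":-0.03,"ay":0.04,"az":0},{"jaw":255,"x":0,"y":0,"z":-0.2,"ax":0,"ay":0,"az":0},{"jaw":255,"x":0,"y":0,"z":-0.2,"ax":0,"ay":0,"az":0}]'
python3 -c "
from h import *
pstand(.173,(.4708,.3472))
"
```

```text
time_s: 16.45
tcp_pos: [0.4713, 0.3481, 0.2547]
ee_rot: [[-0.272, -0.962, 0.003], [-0.962, 0.272, 0.003], [-0.004, -0.002, -1.0]]
wrist_force: [-0.5, 0.1, -1.0]
gripper_width: 0.205
tcp [0.4713 0.3481 0.2547] tip [0.4717 0.3486 0.0992] F [-0.5  0.1 -1. ] g 0.205 units [-0.008 -0.015 -1.362] rot [-0.019  0.015  0.009]
```

In the slot (tip at 0.099, no contact force). Continue down.

```bash
python3 -m inch '[{"jaw":255,"x":-0.01,"y":-0.01,"z":-0.3,"ax":-0.02,"ay":0.02,"az":0},{"jaw":255,"x":0,"y":0,"z":-0.3,"ax":0,"ay":0,"az":0},{"jaw":255,"x":0,"y":0,"z":-0.3,"ax":0,"ay":0,"az":0},{"jaw":255,"x":0,"y":0,"z":-0.2,"ax":0,"ay":0,"az":0},{"jaw":255,"x":0,"y":0,"z":0,"ax":0,"ay":0,"az":0}]'
python3 -c "
from h import *
pstand(.172,(.4708,.3472))
"
```

```text
time_s: 17.08
tcp_pos: [0.4694, 0.3463, 0.181]
ee_rot: [[-0.272, -0.962, -0.005], [-0.962, 0.272, -0.004], [0.006, 0.004, -1.0]]
wrist_force: [0.5, 1.2, -0.7]
gripper_width: 0.204
tcp [0.4694 0.3463 0.181 ] tip [0.4686 0.3456 0.0256] F [ 0.5  1.2 -0.7] g 0.204 units [ 0.024  0.015 -0.151] rot [ 0.026 -0.03   0.011]
```

```bash
python3 -m inch '[{"jaw":255,"x":0.02,"y":0.02,"z":-0.1,"ax":0.03,"ay":-0.03,"az":0},{"jaw":255,"x":0,"y":0,"z":-0.05,"ax":0,"ay":0,"az":0},{"jaw":255,"x":0,"y":0,"z":0,"ax":0,"ay":0,"az":0}]'
python3 -c "
from h import *
pstand(.1705,(.4708,.3472))
"
```

```text
time_s: 17.45
tcp_pos: [0.4711, 0.3479, 0.1726]
ee_rot: [[-0.272, -0.962, 0.002], [-0.962, 0.272, 0.002], [-0.002, -0.001, -1.0]]
wrist_force: [0.5, -0.4, -1.2]
gripper_width: 0.206
tcp [0.4711 0.3479 0.1726] tip [0.4714 0.3482 0.0171] F [ 0.5 -0.4 -1.2] g 0.206 units [-0.005 -0.011 -0.034] rot [-0.012  0.01   0.009]
```

```bash
python3 -m inch '[{"jaw":255,"x":0,"y":0,"z":-0.04,"ax":-0.01,"ay":0.01,"az":0},{"jaw":255,"x":0,"y":0,"z":-0.02,"ax":0,"ay":0,"az":0},{"jaw":255,"x":0,"y":0,"z":0,"ax":0,"ay":0,"az":0}]'
python3 -c "
from h import *
pstand(.1705,(.4708,.3472))
"
```

```text
time_s: 17.82
tcp_pos: [0.4714, 0.3482, 0.1707]
ee_rot: [[-0.272, -0.962, 0.002], [-0.962, 0.272, 0.002], [-0.002, -0.001, -1.0]]
wrist_force: [0.4, -0.1, -1.6]
gripper_width: 0.206
tcp [0.4714 0.3482 0.1707] tip [0.4717 0.3485 0.0152] F [ 0.4 -0.1 -1.6] g 0.206 units [-0.01  -0.017 -0.003] rot [-0.01   0.009  0.007]
```

```bash
python3 -m inch '[{"jaw":255,"x":0,"y":0,"z":-0.03,"ax":0,"ay":0,"az":0},{"jaw":255,"x":0,"y":0,"z":0,"ax":0,"ay":0,"az":0}]'
python3 -c "
from h import *
pstand(.1705,(.4708,.3472))"
python3 -m inch '[{"jaw":130,"x":0,"y":0,"z":0,"ax":0,"ay":0,"az":0},{"jaw":130,"x":0,"y":0,"z":0,"ax":0,"ay":0,"az":0},{"jaw":130,"x":0,"y":0,"z":0,"ax":0,"ay":0,"az":0},{"jaw":130,"x":0,"y":0,"z":0,"ax":0,"ay":0,"az":0},{"jaw":130,"x":0,"y":0,"z":0,"ax":0,"ay":0,"az":0},{"jaw":130,"x":0,"y":0,"z":0,"ax":0,"ay":0,"az":0}]'
```

```text
time_s: 18.08
tcp_pos: [0.4716, 0.3484, 0.1706]
ee_rot: [[-0.271, -0.963, 0.003], [-0.963, 0.271, 0.003], [-0.003, -0.002, -1.0]]
wrist_force: [-0.6, 0.4, -1.3]
gripper_width: 0.204
tcp [0.4716 0.3484 0.1706] tip [0.4721 0.3488 0.0151] F [-0.6  0.4 -1.3] g 0.204 units [-0.014 -0.02  -0.002] rot [-0.015  0.017  0.003]
time_s: 18.82
tcp_pos: [0.4719, 0.3484, 0.1697]
ee_rot: [[-0.271, -0.962, 0.003], [-0.962, 0.271, 0.002], [-0.003, -0.002, -1.0]]
wrist_force: [-0.1, 1.1, -0.2]
gripper_width: 0.485
```

```bash
python3 -m inch '[{"jaw":60,"x":0,"y":0,"z":0.2,"ax":0,"ay":0,"az":0},{"jaw":60,"x":0,"y":0,"z":0.3,"ax":0,"ay":0,"az":0},{"jaw":60,"x":0,"y":0,"z":0.5,"ax":0,"ay":0,"az":0},{"jaw":60,"x":0,"y":0,"z":0.6,"ax":0,"ay":0,"az":0},{"jaw":60,"x":0,"y":0,"z":0.6,"ax":0,"ay":0,"az":0},{"jaw":60,"x":0,"y":0,"z":0.6,"ax":0,"ay":0,"az":0},{"jaw":60,"x":0,"y":0,"z":0,"ax":0,"ay":0,"az":0}]'
python3 -c "
from h import *
T=camera_params('top');S=camera_params('scene')
a=capture('top');b=capture('scene')
cv2.imwrite('pics/t10.png',a[:,:,::-1])
cv2.imwrite('pics/s10.png',cv2.resize(b[60:280,200:440][:,:,::-1],None,fx=2.5,fy=2.5,interpolation=cv2.INTER_CUBIC))
cv2.imwrite('pics/s10b.png',cv2.resize(b[80:180,335:400][:,:,::-1],None,fx=6,fy=6,interpolation=cv2.INTER_CUBIC))"
```

```text
time_s: 19.7
tcp_pos: [0.472, 0.3477, 0.3492]
ee_rot: [[-0.271, -0.963, 0.008], [-0.963, 0.271, 0.006], [-0.007, -0.006, -1.0]]
wrist_force: [-0.2, 0.1, -1.1]
gripper_width: 0.765
```

View pics/s10.png

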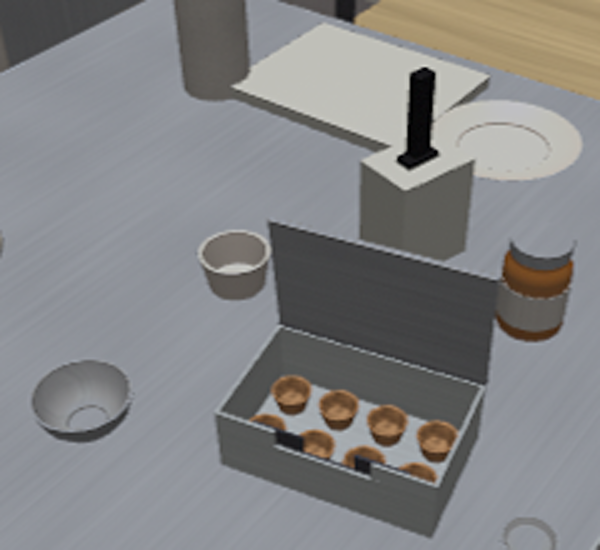

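View pics/s10b.png

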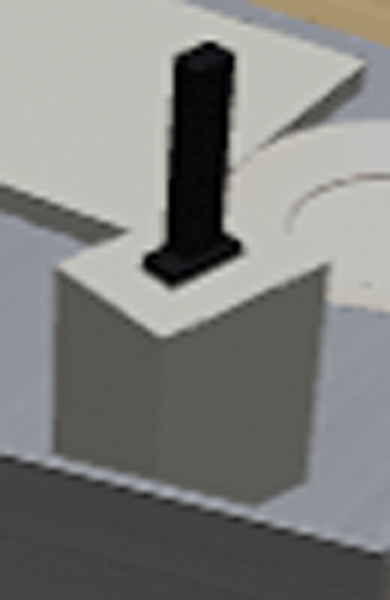

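View pics/t10.png

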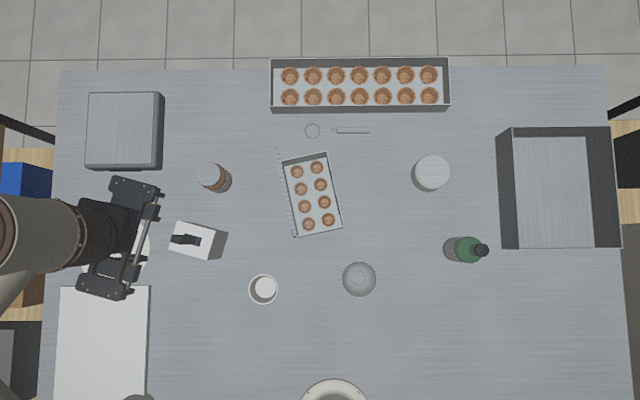

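```bash
python3 -c "
from station import *
finish_job(); print(sense()['time_s'])"
```

```text
the job is handed in; nothing more can be done
the job is handed in; nothing more can be done
```

I handed the job in just after 19.7 s of the 69 s allowed; `finish_job` gives no verdict. I took the knife from its stand, slid the blade tilted at 40° through the notch, and pried the lid open with the blade alone. I then swung the lid up and put the knife back in its stand.

- **Notch:** I first located it in the scene picture, about 4.5 mm off the window's middle. The blade then went 17 mm past the front face with almost no force, so I did not have to feel along the edge for it.
- **Lid:** it stands at about 84° (1.47 rad), read from its upper corner in the scene picture. It stayed there after the blade pulled away.
- **Knife:** in the last scene picture it is upright in the slot with the guard on the stand's top, about 1 px (a millimetre or so) from its starting picture.
- **Surroundings:** the bystanders look to be where they were in the first picture. The open gripper is about 0.12 m above the top of the knife handle, touching nothing.
- **Disagreement:** before insertion, the overhead camera put the blade tip about 4 mm to one side of where the arm's pose said. That was within the notch's margin of about 14 mm each side, and the scene camera agreed with the arm's pose when I returned the knife.
- **Refused move calls:** two calls were rejected because a row must contain all seven values; they moved nothing.

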